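Store the sample jars under snap covers and pump the station down

ROBOT

A 7-joint arm with a two-finger parallel gripper is mounted at the origin on the work surface. World frame = base frame: x ahead of the robot, y to its left, z up, the work surface at z = 0. Lengths are in mm, angles in rad, forces in N, time in s.
With the tool pointing down it reaches from about 375 to 925 mm from the base axis. Payload 3.1 kg.
Tool frame: the origin (TCP) lies at the centre of the arm's flange, where the gripper is bolted on; the fingertips stand 173 mm ahead of it and the grasp point (between the pads) lies 155 mm ahead of it; z points along the fingers, y is the line along which they close (so a half turn about z gives the same grasp; the last joint's range is limited). The gripper opens to 85 mm and grips with 20 to 120 N. Pads are 22 mm wide; open, the fingers measure 114 mm over their backs; the gripper's body (76 mm by 85 mm) begins 54 mm behind the grasp point. The pads swing forward as they close: fully open they stand 13 mm farther back than shut.
Start: joints at [-1.299, 0.383, 0.044, 1.598, -0.018, 1.161, -0.05], TCP at [234.911, 606.072, 404.669] pointing down, gripper open.
Joint ranges: [-2.61, 2.61], [-0.41, 2.15], [-1.48, 1.57], [0, 2.5], [-1.57, 4.71], [0.05, 1.97], [-2.85, 2.85]. Speed limits (rad/s): [2.79, 2.79, 3.14, 3.14, 3.14, 3.14, 3.14].

INTERFACE

Orientations are given as a rotation vector (axis times angle).
In Python, from workcell import ctrl, eyes, finder gives the robot as it stands.
- The arm moves only by the tool servo_tool, never from a script. Its argument "increments" is a list of rows, each an object with "slide": the shift along the tool's x, y, z in mm, a list of three; "twist": the turn, a rotation vector about the tool's x, y, z in degrees, a list of three. In form: [{"slide": [x, y, z], "twist": [rx, ry, rz]}, ...]. A call has 1 to 12 rows; each row is the pose to reach, as a shift and turn from the pose commanded when the call began, along the tool's axes at that moment; what a row does not reach only later rows make up. A row lasts 1/8 s, in which the tool goes at most 62.5 mm and 10.7 degrees, less where a joint would pass 70% of its speed; a pose out of reach is approached as far as the arm can. A call with a gripper value outside its range is refused whole. "hand" is the opening, from -1 (shut) to 1 (fully open), so that 0 is half open, set as the call begins (left out, the last holds). The fingers move at their own pace and stop on an object; the grip force is fixed at half the most. Time passes only in rows, so rows that repeat a pose let the fingers close. It gives the time, the measured TCP pose, the force, the opening and the grip force at its end, in the units of the state.
- ctrl.sense(): the state, without advancing time (a new reading comes with each control period).
- eyes.read_camera(name): name is "side" or "top" or "wrist"; returns the picture (420x560x3 uint8, red, green, blue); there is no depth.
- eyes.camera_params(name): a dict with "camera_matrix" (3x3 intrinsics, pixels), "R" (3x3) and "t" (3): a world point X has camera coordinates R X + t. Camera axes: x right, y down, z forward; pixel columns grow to the right and rows downward; lengths in mm; the calibration is good to about 2 mm. The wrist camera is an equidistant fisheye: a pixel r from the principal point sees the ray r / f radians off the axis. A picture is of the moment at which its call begins: read the wrist's pose just before it. camera_params takes no time and is no camera call; for the wrist camera it gives the pose at the moment of the call.
- ctrl.close_job(): hands the job in; it is judged then, once.
Trained networks look in the newest picture that a camera, given by its name, has taken for a name from the list of things; names that differ only in an ending like _2 or _b are one class to them, and where a whole thing is asked for, a point or a joint stands for the part that bears it (a point fixed in the world has none). Each returns a list of dicts, best first, with "confidence" (0 to 1); they miss things now and then, are a little off and sometimes report something else, mostly with a low value. They report only what shows in the picture. A call takes as long as a camera call.
- finder.find_in(camera, target): "bbox" ([left, top, right, bottom] as shares, 0 to 1, of the picture: columns of its width, rows of its height, round what is visible of it).
The state is a dict: "clock": time; "joints": joint angles; "joint_velocities": joint speeds; "joint_torque": joint torques, N m; "ee_pos": TCP position; "orientation": TCP orientation; "ft_force": force on the tool from outside, world axes, zero at the start; "wrist_torque": the same for the moment, N m; "finger_gap": opening from 0.0 (shut) to 1.0 (fully open); "grasp_force": force on a finger pad.
Only numpy, scipy, OpenCV 4.12 (cv2) and the standard library are available. Lean on these libraries where they do the work, as an engineer would, in place of code of your own. Each camera call takes 0.05 s, during which the arm holds its last target. There are 200 camera calls.

TASK

Put every sample jar from the green tray upright into a bay of the sample station, one to a bay, and press all four hinged covers down until they snap shut and stay shut, over the empty bays too. Then pump the station down with two full strokes of its plunger: press it down to its stop, hold it there a moment, let it come right up, press it to its stop again, hold it a moment and let it come up. Leave the other things on the bench and tray where they are.

Things in the scene. Friction and masses are not known exactly. Their poses are not given: they have to be found in the camera images.
- station: sample station: white base fixed to the bench, 110 x 390 x 30 mm; origin on the bench under its middle, x from front (catch side) to back (hinge side), y along its length, z up. From -y to +y: four bays 76 mm apart, then a pump plunger. Bay floor z = 30 mm. Along the bays' front (x -56 to -40) a 14 mm wall carries the sprung catches (tops z = 54); 14 mm walls at both ends of the row
- bay0 (a point): point on the floor of bay 0 where the middle of a jar's underside belongs (on a grey round mat 52 mm across), at station x = 12, y = -157, z = 30 mm; a curb 5 mm high and 3 mm thick bounds a square place of 58 mm round it; a jar flat on the floor anywhere inside the curb fits under the cover
- bay1 (a point): point on the floor of bay 1 where the middle of a jar's underside belongs (on a grey round mat 52 mm across), at station x = 12, y = -81, z = 30 mm; a curb 5 mm high and 3 mm thick bounds a square place of 58 mm round it; a jar flat on the floor anywhere inside the curb fits under the cover
- bay2 (a point): point on the floor of bay 2 where the middle of a jar's underside belongs (on a grey round mat 52 mm across), at station x = 12, y = -5, z = 30 mm; a curb 5 mm high and 3 mm thick bounds a square place of 58 mm round it; a jar flat on the floor anywhere inside the curb fits under the cover
- bay3 (a point): point on the floor of bay 3 where the middle of a jar's underside belongs (on a grey round mat 52 mm across), at station x = 12, y = 71, z = 30 mm; a curb 5 mm high and 3 mm thick bounds a square place of 58 mm round it; a jar flat on the floor anywhere inside the curb fits under the cover
- cover0 (a joint): angle (rad) of the grey hooded cover of bay 0: 0 shut, 1.6 to 1.8 as found (tipped back); hinge along station y at x = 50, z = 31 mm. Shut, the hood is an open-bottomed box reaching 80 mm forward of the hinge, 70 mm wide, its top 46 mm above the hinge, walls 3 mm. Open, its top faces backward: push it over from behind
- cover1 (a joint): angle (rad) of the grey hooded cover of bay 1: 0 shut, 1.6 to 1.8 as found (tipped back); hinge along station y at x = 50, z = 31 mm. A weak spring (under 1 N at the front) reopens a cover that is let go. Pressed fully down near its front (roughly 5 to 15 N on its top, 60 mm from the hinge) it snaps under its catch and stays at 0 to 0.02; not caught, it springs up past 0.1
- cover2 (a joint): angle (rad) of the grey hooded cover of bay 2: 0 shut, 1.6 to 1.8 as found (tipped back); hinge along station y at x = 50, z = 31 mm. Shape as cover0, behaviour as cover1
- cover3 (a joint): angle (rad) of the grey hooded cover of bay 3: 0 shut, 1.6 to 1.8 as found (tipped back); hinge along station y at x = 50, z = 31 mm. Shape as cover0, behaviour as cover1
- plunger (a joint): travel in m of the pump plunger: 0 up, 0.018 pressed down to its stop; a spring (3 N at the top, 9 N at the stop) lifts it again
- plunger_head (a point): centre of the top of the plunger's black round head, 36 mm in diameter, 12 mm thick; at station x = -5 mm, y = 162 mm and 96 mm above the bench when up; it moves straight down
- jar0: a squat closed sample jar, amber with a black cap, a plain cylinder 40 mm in diameter and 38 mm high, 40 to 85 g, upright on the green tray; origin at the centre of its underside, z up. Two to four jars are present
- jar1: a squat closed sample jar, amber with a black cap, a plain cylinder 40 mm in diameter and 38 mm high, 40 to 85 g, upright on the green tray; origin at the centre of its underside, z up. Two to four jars are present
- jar2: a squat closed sample jar, amber with a black cap, a plain cylinder 40 mm in diameter and 38 mm high, 40 to 85 g, upright on the green tray; origin at the centre of its underside, z up. Two to four jars are present
- jar3: a squat closed sample jar, amber with a black cap, a plain cylinder 40 mm in diameter and 38 mm high, 40 to 85 g, upright on the green tray; origin at the centre of its underside, z up. Two to four jars are present
- tray: the flat green tray the jars start on, fixed, 220 x 260 mm, floor 4 mm thick, rim 12 mm high; origin under its middle
- stopper: small black rubber stopper, 22 mm wide, 20 mm high, standing about the middle of the tray; not part of the job; origin at the centre of its underside, on the surface it stands on
- dish: shallow glass dish, 84 mm across, 14 mm high; not part of the job; origin at the centre of its underside, on the surface it stands on
- bowl: white porcelain bowl, 110 mm across, 45 mm high; not part of the job; origin at the centre of its underside, on the surface it stands on
- flask: amber bottle, 56 mm across, 110 mm high; not part of the job; origin at the centre of its underside, on the surface it stands on
- dropper: white dropper bottle, 54 mm across, 130 mm high; not part of the job; origin at the centre of its underside, on the surface it stands on
- dropper2: second white dropper bottle, 54 mm across, 130 mm high; not part of the job; origin at the centre of its underside, on the surface it stands on
- rack: white test-tube rack with tubes, 65 x 200 mm, 132 mm high; not part of the job; origin at the centre of its underside, on the surface it stands on
- spatula: spatula, 170 mm long, lying flat; not part of the job; origin at the centre of its underside, on the surface it stands on

How it is judged:
By the outcome, as a careful person would: the job done as asked, in the order asked, and still so for the second after the job is handed in, with the robot touching nothing.
Of jar0, jar1, jar2, jar3 only 2 to 4 are there at a start; the rules pass over those that are not, and their reading is None.
At some moment in a run one of jar0, jar1, jar2, jar3 may be knocked a few centimetres aside while the robot is not near it.
It also fails if it takes over 210 s, if anything falls off the work surface, if the arm or the gripper's body presses on something with over 40 N, if the wrist force passes 120 N, or if a joint passes its speed limit or range.

## Working session

There is one attempt and no reset: what is moved stays moved. The work goes in short steps, Python scripts to look and compute and a tool call to move; the robot and the scene stay as the last step left them, time stands still between calls to the robot, and variables do not carry over. Pictures are saved under pics/ and viewed, at most 14 in all, crops included, and the job is handed in when it is done.

Besides the shell and the picture viewer there is one more tool, called after "Call:" as name([rows], argument=value, ...), one row to a line, values as JSON. servo_tool: Moves the arm, as the interface text tells. Its arguments: {"type":"object","properties":{"increments":{"type":"array","items":{"type":"object","properties":{"slide":{"type":"array","items":{"type":"number"}},"twist":{"type":"array","items":{"type":"number"}}}}},"hand":{"type":"number"}},"required":["increments"]}

```bash
mkdir -p pics; ls
python3 - <<'E'
from workcell import ctrl, eyes, finder
import cv2,numpy as np
s=ctrl.sense();print({k:np.round(v,3).tolist() for k,v in s.items()})
for c in("top","side"):
    im=eyes.read_camera(c);cv2.imwrite(f"pics/{c}0.png",cv2.cvtColor(im,cv2.COLOR_RGB2BGR))
    p=eyes.camera_params(c);print(c,p)
    for n in("station","jar0","tray","plunger_head","cover0","stopper"):
        print(n,[(round(d["confidence"],2),(np.array(d["bbox"])*[560,420,560,420]).round(1).tolist()) for d in finder.find_in(c,n)][:6])
E
```

```text
pics
{'clock': 0.0, 'joints': [-1.299, 0.384, 0.044, 1.6, -0.018, 1.161, -0.05], 'joint_velocities': [0.001, -0.0, -0.001, -0.0, 0.002, 0.001, -0.0], 'joint_torque': [-0.0, -43.347, 1.024, -24.951, 0.011, 0.011, 0.0], 'ee_pos': [234.723, 605.628, 403.265], 'orientation': [-0.577, -3.088, 0.004], 'ft_force': [-0.24, -0.42, 0.737], 'wrist_torque': [0.015, -0.075, 0.099], 'grasp_force': 0.0, 'finger_gap': 0.999}
top {'camera_matrix': array([[527.84777003,   0.        , 277.30127775],
       [  0.        , 527.84777003, 208.83354004],
       [  0.        ,   0.        ,   1.        ]]), 'R': array([[-0.0184325 , -0.99982911,  0.00141063],
       [-0.97857633,  0.0177513 , -0.20511768],
       [ 0.20505759, -0.00516124, -0.9787363 ]]), 't': array([1.20000783e+00, 5.91474668e+02, 1.84003799e+03])}
station [(0.7, [292.9, 155.3, 301.9, 173.8]), (0.62, [264.1, 200.6, 374.5, 255.8]), (0.18, [168.1, 211.2, 240.2, 273.1])]
jar0 [(0.7, [210.8, 226.1, 221.7, 230.4]), (0.66, [178.1, 226.4, 190.1, 240.2]), (0.52, [218.9, 249.9, 229.4, 260.4])]
tray [(0.33, [350.9, 200.8, 373.1, 228.3])]
plunger_head
[... 516 characters left out ...]
75086013],
       [ 0.04850068, -0.74933797, -0.66040919]]), 't': array([ 576.22154772,   98.41983349, 1569.98753588])}
station [(0.85, [272.6, 146.0, 324.1, 242.3])]
jar0 [(0.78, [283.4, 295.4, 298.5, 316.2]), (0.74, [308.0, 261.7, 323.5, 278.6]), (0.69, [317.8, 292.0, 329.6, 313.8]), (0.62, [282.6, 269.2, 299.4, 288.7])]
tray [(0.7, [266.3, 259.1, 345.3, 328.8])]
plunger_head [(0.54, [300.3, 207.4, 311.2, 214.1])]
cover0 [(0.97, [272.0, 188.1, 293.9, 220.2]), (0.79, [275.6, 161.1, 292.7, 183.6]), (0.6, [272.0, 151.1, 324.1, 240.5]), (0.58, [275.5, 174.7, 294.7, 198.3]), (0.5, [275.8, 149.3, 293.7, 177.5])]
stopper [(0.48, [301.8, 291.8, 308.4, 293.5]), (0.47, [300.5, 210.8, 315.4, 223.1])]
```

Run:
```python
import cv2,numpy as np
a=cv2.imread("pics/top0.png")[140:300,150:400];b=cv2.imread("pics/side0.png")[130:340,220:380]
cv2.imwrite("pics/topc.png",cv2.resize(a,(800,512),interpolation=cv2.INTER_CUBIC))
cv2.imwrite("pics/sidec.png",cv2.resize(b,(457,600),interpolation=cv2.INTER_CUBIC))
```

```text
(no output)
```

View pics/topc.png

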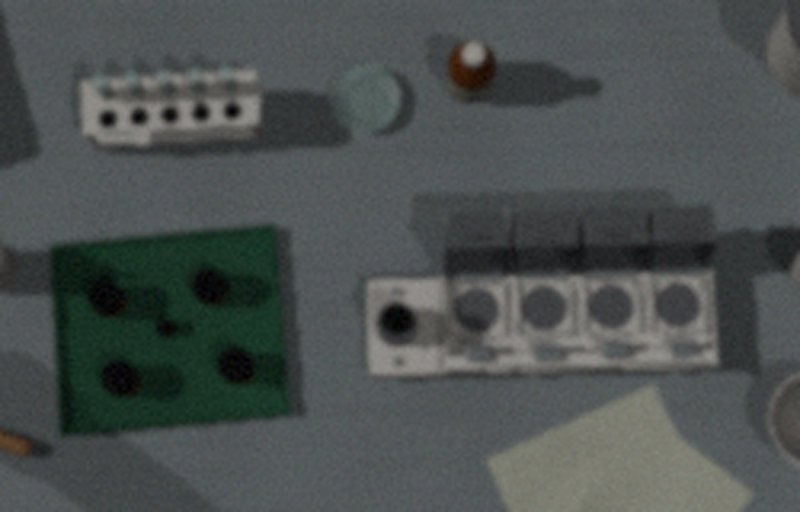

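View pics/sidec.png

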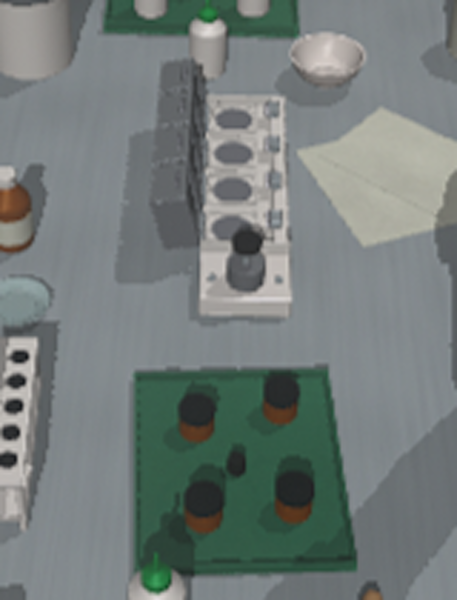

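```bash
cat > h.py <<'E'
from workcell import ctrl, eyes, finder
import cv2,numpy as np
from scipy.spatial.transform import Rotation as Rt
def ray(cam,p,u,v):
    K=p["camera_matrix"];R=np.array(p["R"]);t=np.array(p["t"])
    a=np.array([(u-K[0,2])/K[0,0],(v-K[1,2])/K[1,1]])
    if cam=="wrist":
        r=np.hypot(*a);d=np.array([*(a/max(r,1e-9)*np.sin(r)),np.cos(r)])
    else:d=np.array([*a,1.])
    return -R.T@t,R.T@d
def at(cam,p,u,v,z):
    o,d=ray(cam,p,u,v);return (o+d*(z-o[2])/d[2])[:2]
def proj(cam,p,X):
    K=p["camera_matrix"];c=np.array(p["R"])@X+np.array(p["t"])
    if cam=="wrist":
        r=np.hypot(c[0],c[1]);th=np.arctan2(r,c[2]);a=c[:2]/max(r,1e-9)*th
    else:a=c[:2]/c[2]
    return np.array([a[0]*K[0,0]+K[0,2],a[1]*K[1,1]+K[1,2]])
def move(x,y,z,rpy=None):
    """slide/twist in tool axes to world target TCP pose"""
    s=ctrl.sense();R=Rt.from_rotvec(s["orientation"])
    sl=R.inv().apply(np.array([x,y,z])-s["ee_pos"])
    tw=None if rpy is None else (R.inv()*rpy).as_rotvec(degrees=True)
    return sl.round(1),None if tw is None else tw.round(1)
def st():
    s=ctrl.sense();R=Rt.from_rotvec(s["orientation"]).as_matrix()
    print(round(s["clock"],2),np.round(s["ee_pos"],1),np.round(R,3).tolist(),np.round(s["ft_force"],1),round(s["finger_gap"],3),round(s["grasp_force"],1))
def snap(name):
    p=eyes.camera_params("wrist");im=eyes.read_camera("wrist")
    cv2.imwrite(f"pics/{name}.png",cv2.cvtColor(im,cv2.COLOR_RGB2BGR));return p,im
E
python3 - <<'E'
from h import *
p=eyes.camera_params("top")
T=lambda u,v,z:print((u,v),at("top",p,150+u/3.2,140+v/3.2,z).round(1))
print("station corners");[T(*c,30) for c in((368,374),(716,375),(366,278),(714,272))]
print("mats");[T(*c,30) for c in((678,304),(611,305),(543,307),(476,309))]
print("plunger");T(397,320,96)
print("jars");[T(*c,42) for c in((106,295),(210,284),(120,377),(236,364))]
T(167,326,20)
print("tray");[T(*c,8) for c in((52,247),(274,227),(62,434),(290,412))]
s=eyes.camera_params("side")
for b in ([283.4, 295.4, 298.5, 316.2],[308.0, 261.7, 323.5, 278.6],[317.8, 292.0, 329.6, 313.8],[282.6, 269.2, 299.4, 288.7]):
  print("side",at("side",s,(b[0]+b[2])/2,(b[1]+b[3])/2,23).round(1))
st();w=eyes.camera_params("wrist");print(w)
E
```

```text
station corners
(368, 374) [422.4  37.7]
(716, 375) [ 414.1 -353.1]
(366, 278) [531.8  38.5]
(714, 272) [ 531.5 -357.4]
mats
(678, 304) [ 495.5 -314.6]
(611, 305) [ 495.7 -238.6]
(543, 307) [ 494.8 -161.5]
(476, 309) [493.9 -85.6]
plunger
(397, 320) [473.2   3.9]
jars
(106, 295) [515.6 331.3]
(210, 284) [526.  214.3]
(120, 377) [422.7 314. ]
(236, 364) [434.9 184.7]
(167, 326) [482.4 265.3]
tray
(52, 247) [578.5 400.6]
(274, 227) [597.4 144.5]
(62, 434) [363.4 384. ]
(290, 412) [383.5 126.9]
side [516.9 328.2]
side [444.2 188.3]
side [421.8 313. ]
side [520.2 227.6]
0.7 [234.9 606.1 404.7] [[-0.932, 0.361, 0.0], [0.361, 0.932, 0.0], [0.0, 0.0, -1.0]] [-0.2  0.5  1. ] 1.0 0.0
{'camera_matrix': array([[325.1922621 ,   0.        , 283.09862563],
       [  0.        , 325.1922621 , 206.66862595],
       [  0.        ,   0.        ,   1.        ]]), 'R': array([[ 0.36205757,  0.932155  ,  0.00117392],
       [ 0.89070061, -0.34632714,  0.2944655 ],
       [ 0.27489405, -0.10556786, -0.95566139]]), 't': array([-649.69948262,  -36.98964689,  380.03141589])}
```

```bash
cat >> h.py <<'E'
R0=Rt.from_matrix([[-1,0,0],[0,1,0],[0,0,-1]])
E
python3 - <<'E'
from h import *
w=eyes.camera_params("wrist");s=ctrl.sense();R=Rt.from_rotvec(s["orientation"]).as_matrix()
c=-w["R"].T@w["t"];print("cam in tool",(R.T@(c-s["ee_pos"])).round(1),(R.T@w["R"].T).round(3).tolist())
print(move(440,260,420,R0))
E
```

```text
cam in tool [76.1 -0.7 29.9] [[-0.001, -0.956, -0.294], [1.0, -0.001, 0.001], [-0.001, -0.294, 0.956]]
(array([-316.3, -248.6,  -15.3]), array([  0. ,  -0. , -21.2]))
```

Call:
servo_tool([
  {"slide": [-60,-47,-3],"twist": [0,0,-8]},
  {"slide": [-110,-87,-6],"twist": [0,0,-16]},
  {"slide": [-160,-126,-9],"twist": [0,0,-21.2]},
  {"slide": [-205,-162,-12],"twist": [0,0,-21.2]},
  {"slide": [-250,-197,-15],"twist": [0,0,-21.2]},
  {"slide": [-290,-228,-15],"twist": [0,0,-21.2]},
  {"slide": [-316,-249,-15],"twist": [0,0,-21.2]},
  {"slide": [-316,-249,-15],"twist": [0,0,-21.2]},
  {"slide": [-316,-249,-15],"twist": [0,0,-21.2]},
  {"slide": [-316,-249,-15],"twist": [0,0,-21.2]},
])

```text
clock: 1.95
ee_pos: [438.6, 261.5, 419.6]
orientation: [0.006, -3.141, -0.001]
ft_force: [-0.1, 0.2, -0.5]
finger_gap: 1.001
grasp_force: 0.0
```

```bash
cat >> h.py <<'E'
def ring(p,xy,z,r,n=24):
    a=np.linspace(0,2*np.pi,n,endpoint=False)
    return np.array([proj("wrist",p,np.array([xy[0]+r*np.cos(t),xy[1]+r*np.sin(t),z])) for t in a])
def jars(p):
    """jar positions from wrist finder: match bbox with projection of the whole jar"""
    from scipy.optimize import least_squares
    out=[]
    for d in finder.find_in("wrist","jar0"):
        b=np.array(d["bbox"])*[560,420,560,420]
        bz=BZ
        def f(xy):
            q=np.vstack([ring(p,xy,bz,20),ring(p,xy,bz+38,20)])
            return np.r_[q.min(0),q.max(0)]-b
        x0=at("wrist",p,(b[0]+b[2])/2,(b[1]+b[3])/2,25)
        r=least_squares(f,x0);out.append((round(d["confidence"],2),r.x.round(1),b.round(0),r.fun.round(1)))
    return out
BZ=4
E
python3 - <<'E'
from h import *
st();p,im=snap("w1")
for j in jars(p):print(*j)
print([(d["confidence"],np.array(d["bbox"])*[560,420,560,420]) for d in finder.find_in("wrist","stopper")])
print([(d["confidence"],np.array(d["bbox"])*[560,420,560,420]) for d in finder.find_in("wrist","tray")])
E
```

```text
1.95 [438.6 261.5 419.6] [[-1.0, -0.004, -0.0], [-0.004, 1.0, 0.0], [0.0, 0.0, -1.0]] [-0.1  0.2 -0.5] 1.001 0.0
0.68 [515.3 334.1] [326. 217. 358. 260.] [-2.7  0.9  2.5 -0.8]
0.68 [528.3 216. ] [228. 230. 263. 265.] [-0.2 -3.2  0.2  3.3]
0.66 [434. 185.] [197. 154. 235. 192.] [-0.8 -1.2  0.8  1.1]
0.58 [423.9 315.7] [312. 144. 350. 185.] [-0.6  0.5  0.5 -0.4]
0.25 [516.4 -51.9] [  0. 162. 123. 309.] [ 47.6  54.3 -40.7 -57.4]
[(0.67, array([276.416, 198.702, 295.008, 218.316]))]
[(0.58, array([166.712, 112.518, 391.608, 291.9  ])), (0.42, array([321.608, 217.098, 357.672, 257.418]))]
```

View pics/w1.png

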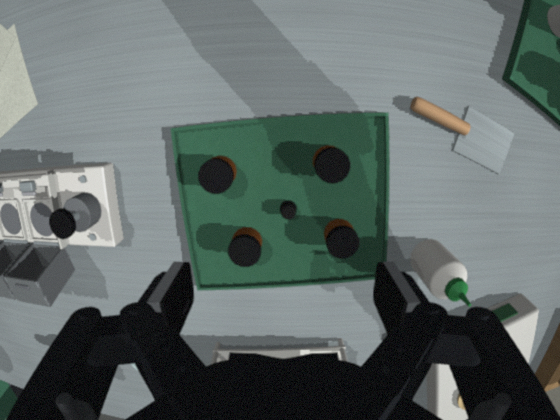

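Call:
servo_tool([
  {"slide": [2,-45,20]},
  {"slide": [4,-76,60]},
  {"slide": [5,-76,110]},
  {"slide": [5,-76,160]},
  {"slide": [5,-76,205]},
  {"slide": [5,-76,228]},
  {"slide": [5,-76,233]},
  {"slide": [5,-76,233]},
  {"slide": [5,-76,233]},
], hand=0.5)

```text
schema error: expected keys slide, twist
```

Call:
servo_tool([
  {"slide": [0,0,0]},
  {"slide": [0,0,0]},
  {"slide": [0,0,0]},
  {"slide": [0,0,0]},
  {"slide": [0,0,0]},
  {"slide": [0,0,-2]},
], hand=-1)

```text
schema error: expected keys slide, twist
```

Call:
servo_tool([
  {"slide": [0,0,-40]},
  {"slide": [0,0,-90]},
  {"slide": [0,0,-150]},
  {"slide": [0,-20,-205]},
  {"slide": [5,-80,-230]},
  {"slide": [10,-140,-230]},
  {"slide": [15,-200,-230]},
  {"slide": [15,-260,-230]},
  {"slide": [15,-310,-230]},
  {"slide": [15,-345,-230]},
  {"slide": [15,-345,-230]},
  {"slide": [15,-345,-230]},
])

```text
schema error: expected keys slide, twist
```

Run:
```python
from h import *
st();p,im=snap("w2")
```

```text
2.15 [439.1 260.7 419.6] [[-1.0, -0.002, -0.0], [-0.002, 1.0, -0.0], [0.0, -0.0, -1.0]] [-0.3 -0.2  0.1] 1.004 0.0
```

View pics/w2.png

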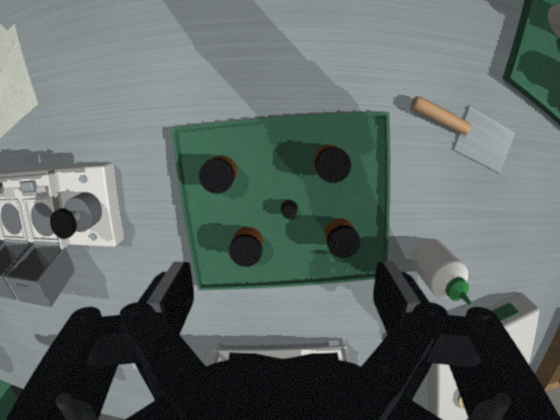

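Nothing moved, because both keys are needed in each row. The view is the same as before, with caps at (216,174), (332,164), (245,249) and (342,240).

Call:
servo_tool([
  {"slide": [2,-45,20],"twist": [0,0,0]},
  {"slide": [4,-76,60],"twist": [0,0,0]},
  {"slide": [5,-76,110],"twist": [0,0,0]},
  {"slide": [5,-76,160],"twist": [0,0,0]},
  {"slide": [5,-76,205],"twist": [0,0,0]},
  {"slide": [5,-76,228],"twist": [0,0,0]},
  {"slide": [5,-76,233],"twist": [0,0,0]},
  {"slide": [5,-76,233],"twist": [0,0,0]},
  {"slide": [5,-76,233],"twist": [0,0,0]},
], hand=0.5)

```text
clock: 3.32
ee_pos: [435.4, 184.2, 188.0]
orientation: [-0.001, 3.139, 0.002]
ft_force: [0.2, 0.8, 0.3]
finger_gap: 0.751
grasp_force: 0.0
```

Call:
servo_tool([
  {"slide": [0,0,0],"twist": [0,0,0]},
  {"slide": [0,0,0],"twist": [0,0,0]},
  {"slide": [0,0,0],"twist": [0,0,0]},
  {"slide": [0,0,0],"twist": [0,0,0]},
  {"slide": [0,0,0],"twist": [0,0,0]},
  {"slide": [0,0,0],"twist": [0,0,0]},
], hand=-1)

```text
clock: 4.08
ee_pos: [435.3, 184.1, 188.0]
orientation: [-0.0, 3.14, 0.002]
ft_force: [0.1, 0.0, 6.7]
finger_gap: 0.447
grasp_force: 59.8
```

Call:
servo_tool([
  {"slide": [0,0,-40],"twist": [0,0,0]},
  {"slide": [0,0,-90],"twist": [0,0,0]},
  {"slide": [0,0,-150],"twist": [0,0,0]},
  {"slide": [0,-20,-205],"twist": [0,0,0]},
  {"slide": [5,-80,-230],"twist": [0,0,0]},
  {"slide": [10,-140,-230],"twist": [0,0,0]},
  {"slide": [15,-200,-230],"twist": [0,0,0]},
  {"slide": [15,-260,-230],"twist": [0,0,0]},
  {"slide": [15,-310,-230],"twist": [0,0,0]},
  {"slide": [15,-345,-230],"twist": [0,0,0]},
  {"slide": [15,-345,-230],"twist": [0,0,0]},
  {"slide": [15,-345,-230],"twist": [0,0,0]},
])

```text
clock: 5.58
ee_pos: [419.4, -160.7, 416.5]
orientation: [0.001, -3.141, -0.002]
ft_force: [-0.3, 0.9, -1.3]
finger_gap: 0.45
grasp_force: 60.4
```

Run:
```python
from h import *
st();p,im=snap("w3");np.save("p3.npy",p,allow_pickle=True)
```

```text
5.58 [ 419.4 -160.7  416.5] [[-1.0, -0.001, -0.0], [-0.001, 1.0, 0.001], [0.0, 0.001, -1.0]] [-0.3  0.9 -1.3] 0.45 60.4
```

View pics/w3.png

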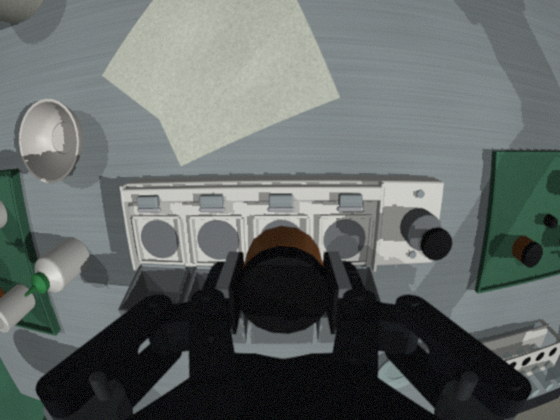

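Run:
```python
from h import *
p=np.load("p3.npy",allow_pickle=True).item()
print("mats",[at("wrist",p,*c,30).round(1) for c in((158.5,239),(218,238.5),(345.5,239))])
print("corners",[at("wrist",p,*c,30).round(1) for c in((123,186),(442,182),(443,258.5))])
print("plunger",at("wrist",p,435,242,96))
im=cv2.imread("pics/w3.png");g=cv2.cvtColor(im,cv2.COLOR_BGR2GRAY)
# mats: grey blobs inside windows
for c in((158,239),(218,239),(345,239)):
    w=g[c[1]-25:c[1]+25,c[0]-25:c[0]+25];m=(cv2.GaussianBlur(w,(5,5),0)<0.5*(int(w[25,25])+int(np.percentile(w,85)))).astype(np.uint8)
    n,l,s,ce=cv2.connectedComponentsWithStats(m);k=l[25,25];q=ce[k]+np.array(c)-25
    print(s[k],q,at("wrist",p,*q,30).round(1))
```

```text
mats [array([ 495.3, -316.2]), array([ 493.1, -238.7]), array([493.9, -85.2])]
corners [array([ 426.4, -356.4]), array([421.7,  33.8]), array([525.7,  53.2])]
plunger [ 4.71811556e+02 -4.25310704e-01]
[   8    6   42   42 1191] [160.6456759  238.83543241] [ 495.  -313.2]
[   4    6   46   44 1624] [220.40394089 242.32019704] [ 498.1 -236. ]
[   0    4   50   46 1715] [345.93644315 242.45422741] [498.4 -84.4]
```

Call:
servo_tool([
  {"slide": [-35,-1,30],"twist": [0,0,0]},
  {"slide": [-70,-1,70],"twist": [0,0,0]},
  {"slide": [-71,-1,120],"twist": [0,0,0]},
  {"slide": [-71,-1,165],"twist": [0,0,0]},
  {"slide": [-71,-1,190],"twist": [0,0,0]},
  {"slide": [-71,-1,199],"twist": [0,0,0]},
  {"slide": [-71,-1,202],"twist": [0,0,0]},
  {"slide": [-71,-1,202],"twist": [0,0,0]},
  {"slide": [-71,-1,202],"twist": [0,0,0]},
])

```text
clock: 6.75
ee_pos: [491.4, -162.4, 215.8]
orientation: [-0.001, 3.139, -0.0]
ft_force: [-0.7, -1.1, -0.8]
finger_gap: 0.45
grasp_force: 60.5
```

Call:
servo_tool([
  {"slide": [0,0,0],"twist": [0,0,0]},
  {"slide": [0,0,0],"twist": [0,0,0]},
  {"slide": [0,0,0],"twist": [0,0,0]},
  {"slide": [0,0,-5],"twist": [0,0,0]},
  {"slide": [0,0,-30],"twist": [0,0,0]},
  {"slide": [0,0,-80],"twist": [0,0,0]},
  {"slide": [30,40,-135],"twist": [0,0,0]},
  {"slide": [60,90,-190],"twist": [0,0,0]},
  {"slide": [60,145,-200],"twist": [0,0,0]},
  {"slide": [60,200,-200],"twist": [0,0,0]},
  {"slide": [60,255,-200],"twist": [0,0,0]},
  {"slide": [60,255,-200],"twist": [0,0,0]},
], hand=0.2)

```text
clock: 8.25
ee_pos: [429.8, 97.9, 415.2]
orientation: [-0.017, 3.141, 0.002]
ft_force: [-0.4, -1.7, -0.1]
finger_gap: 0.597
grasp_force: 0.0
```

Run:
```python
from h import *
st();p,im=snap("w4")
for j in jars(p):print(*j)
st()
```

```text
8.25 [429.8  97.9 415.2] [[-1.0, -0.011, 0.001], [-0.011, 1.0, 0.001], [-0.001, 0.001, -1.0]] [-0.4 -1.7 -0.1] 0.597 0.0
0.89 [422.8 315.8] [437. 157. 477. 195.] [-0.2  0.1  0.2 -0.1]
0.87 [513.7 334.7] [439. 226. 476. 259.] [-0.4 -2.2  0.5  2.3]
0.73 [ 505.5 -182.9] [ 60. 215.  99. 250.] [ 0.8 -0.5 -0.8  0.5]
0.69 [527.6 215.6] [359. 233. 392. 276.] [-2.1  0.7  2.  -0.6]
8.35 [430.4  93.  414.7] [[-1.0, -0.002, -0.0], [-0.002, 1.0, -0.001], [0.0, -0.001, -1.0]] [-0.1 -0.9 -0.1] 0.603 0.0
```

View pics/w4.png

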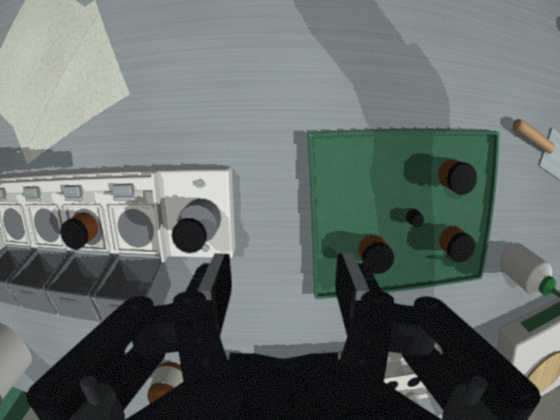

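Call:
servo_tool([
  {"slide": [-35,45,0],"twist": [0,0,0]},
  {"slide": [-70,90,10],"twist": [0,0,0]},
  {"slide": [-98,123,50],"twist": [0,0,0]},
  {"slide": [-98,123,105],"twist": [0,0,0]},
  {"slide": [-98,123,160],"twist": [0,0,0]},
  {"slide": [-98,123,205],"twist": [0,0,0]},
  {"slide": [-98,123,223],"twist": [0,0,0]},
  {"slide": [-98,123,227],"twist": [0,0,0]},
  {"slide": [-98,123,227],"twist": [0,0,0]},
  {"slide": [-98,123,227],"twist": [0,0,0]},
], hand=0.5)

```text
clock: 9.6
ee_pos: [529.8, 216.0, 189.7]
orientation: [-0.0, 3.138, 0.003]
ft_force: [-0.0, 0.4, -0.8]
finger_gap: 0.75
grasp_force: 0.0
```

Call:
servo_tool([
  {"slide": [0,0,0],"twist": [0,0,0]},
  {"slide": [0,0,0],"twist": [0,0,0]},
  {"slide": [0,0,0],"twist": [0,0,0]},
  {"slide": [0,0,0],"twist": [0,0,0]},
  {"slide": [0,0,0],"twist": [0,0,0]},
  {"slide": [0,0,-20],"twist": [0,0,0]},
  {"slide": [0,0,-75],"twist": [0,0,0]},
  {"slide": [0,0,-130],"twist": [0,0,0]},
  {"slide": [0,0,-130],"twist": [0,0,0]},
], hand=-1)

```text
clock: 10.72
ee_pos: [531.1, 216.1, 324.0]
orientation: [0.001, 3.131, 0.01]
ft_force: [0.6, -1.1, -0.8]
finger_gap: 0.447
grasp_force: 60.3
```

Call:
servo_tool([
  {"slide": [10,-55,-10],"twist": [0,0,0]},
  {"slide": [20,-110,-10],"twist": [0,0,0]},
  {"slide": [30,-165,-10],"twist": [0,0,0]},
  {"slide": [39,-220,-10],"twist": [0,0,0]},
  {"slide": [39,-275,-10],"twist": [0,0,0]},
  {"slide": [39,-303,0],"twist": [0,0,0]},
  {"slide": [39,-303,30],"twist": [0,0,0]},
  {"slide": [39,-303,75],"twist": [0,0,0]},
  {"slide": [39,-303,98],"twist": [0,0,0]},
  {"slide": [39,-303,106],"twist": [0,0,0]},
  {"slide": [39,-303,106],"twist": [0,0,0]},
  {"slide": [39,-303,106],"twist": [0,0,0]},
])

```text
clock: 12.22
ee_pos: [490.1, -87.9, 214.5]
orientation: [-0.001, -3.141, -0.005]
ft_force: [-7.5, 0.6, 24.1]
finger_gap: 0.454
grasp_force: 66.5
```

Call:
servo_tool([
  {"slide": [0,0,-2],"twist": [0,0,0]},
  {"slide": [0,0,-2],"twist": [0,0,0]},
])

```text
clock: 12.48
ee_pos: [489.9, -87.5, 214.8]
orientation: [0.0, 3.141, 0.001]
ft_force: [-2.1, 0.3, 10.8]
finger_gap: 0.447
grasp_force: 64.2
```

Call:
servo_tool([
  {"slide": [0,0,-1],"twist": [0,0,0]},
  {"slide": [0,0,-1],"twist": [0,0,0]},
  {"slide": [0,0,-1],"twist": [0,0,0]},
  {"slide": [0,0,-6],"twist": [0,0,0]},
  {"slide": [0,0,-30],"twist": [0,0,0]},
  {"slide": [0,0,-85],"twist": [0,0,0]},
  {"slide": [20,40,-130],"twist": [0,0,0]},
  {"slide": [40,80,-170],"twist": [0,0,0]},
  {"slide": [60,130,-200],"twist": [0,0,0]},
  {"slide": [60,185,-200],"twist": [0,0,0]},
  {"slide": [60,185,-200],"twist": [0,0,0]},
  {"slide": [60,185,-200],"twist": [0,0,0]},
], hand=0.2)

```text
clock: 13.98
ee_pos: [429.5, 97.3, 413.5]
orientation: [0.001, -3.141, 0.001]
ft_force: [0.0, -0.1, 0.4]
finger_gap: 0.6
grasp_force: 0.0
```

Run:
```python
import h
from h import *
st();p,im=snap("w5")
for j in jars(p):print(*j)
h.BZ=30
for j in jars(p):print(*j[:2])
st()
```

```text
13.97 [429.5  97.3 413.5] [[-1.0, -0.0, -0.0], [-0.0, 1.0, -0.001], [0.0, -0.001, -1.0]] [ 0.  -0.1  0.4] 0.6 0.0
0.93 [514.3 334.1] [443. 224. 476. 261.] [-2.  -0.8  2.2  1. ]
0.74 [ 504.8 -180.8] [ 62. 217. 102. 254.] [ 1.9 -0.2 -1.8  0.1]
0.71 [ 495.5 -103.1] [106. 210. 149. 251.] [ 2.   1.  -1.9 -1.1]
0.45 [ 516.2 -116.1] [  0. 169. 238. 327.] [102.8  56.6 -96.9 -63.2]
0.93 [502.7 317.1]
0.74 [ 493.8 -160.9]
0.71 [485.2 -88.7]
0.45 [ 504.1 -100.3]
14.12 [429.7  96.1 413.3] [[-1.0, 0.003, -0.001], [0.003, 1.0, -0.001], [0.001, -0.001, -1.0]] [-0.3 -0.2  0.7] 0.601 0.0
```

View pics/w5.png

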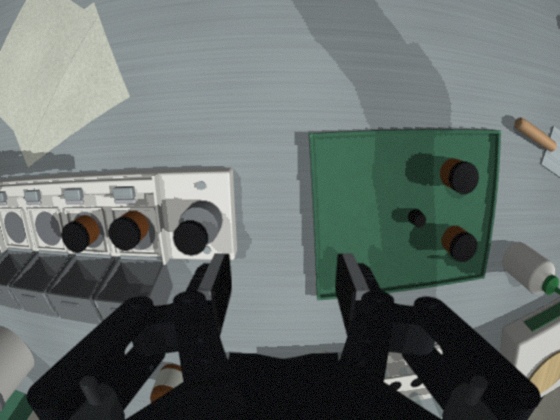

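Call:
servo_tool([
  {"slide": [2,55,0],"twist": [0,0,0]},
  {"slide": [4,110,0],"twist": [0,0,0]},
  {"slide": [6,165,0],"twist": [0,0,0]},
  {"slide": [6,205,20],"twist": [0,0,0]},
  {"slide": [6,220,60],"twist": [0,0,0]},
  {"slide": [6,220,115],"twist": [0,0,0]},
  {"slide": [6,220,170],"twist": [0,0,0]},
  {"slide": [6,220,210],"twist": [0,0,0]},
  {"slide": [6,220,224],"twist": [0,0,0]},
  {"slide": [6,220,226],"twist": [0,0,0]},
  {"slide": [6,220,226],"twist": [0,0,0]},
  {"slide": [6,220,226],"twist": [0,0,0]},
], hand=0.5)

```text
clock: 15.62
ee_pos: [424.5, 318.3, 189.5]
orientation: [-0.0, 3.139, 0.004]
ft_force: [-0.3, -0.3, -0.9]
finger_gap: 0.752
grasp_force: 0.0
```

Call:
servo_tool([
  {"slide": [0,0,0],"twist": [0,0,0]},
  {"slide": [0,0,0],"twist": [0,0,0]},
  {"slide": [0,0,0],"twist": [0,0,0]},
  {"slide": [0,0,0],"twist": [0,0,0]},
  {"slide": [0,0,0],"twist": [0,0,0]},
  {"slide": [0,0,-20],"twist": [0,0,0]},
  {"slide": [0,0,-75],"twist": [0,0,0]},
  {"slide": [0,0,-130],"twist": [0,0,0]},
  {"slide": [0,-40,-150],"twist": [0,0,0]},
  {"slide": [0,-100,-150],"twist": [0,0,0]},
  {"slide": [0,-155,-150],"twist": [0,0,0]},
  {"slide": [0,-155,-150],"twist": [0,0,0]},
], hand=-1)

```text
clock: 17.12
ee_pos: [423.2, 157.4, 337.2]
orientation: [-0.014, -3.14, 0.001]
ft_force: [-0.0, 0.5, -0.0]
finger_gap: 0.448
grasp_force: 60.4
```

Call:
servo_tool([
  {"slide": [0,-55,0],"twist": [0,0,0]},
  {"slide": [0,-115,0],"twist": [0,0,0]},
  {"slide": [0,-175,0],"twist": [0,0,0]},
  {"slide": [0,-235,0],"twist": [0,0,0]},
  {"slide": [0,-295,0],"twist": [0,0,0]},
  {"slide": [0,-350,0],"twist": [0,0,0]},
  {"slide": [0,-390,0],"twist": [0,0,0]},
  {"slide": [0,-390,0],"twist": [0,0,0]},
  {"slide": [0,-390,0],"twist": [0,0,0]},
])

```text
clock: 18.25
ee_pos: [424.1, -226.1, 337.3]
orientation: [0.002, -3.141, -0.001]
ft_force: [0.2, 0.6, -0.4]
finger_gap: 0.446
grasp_force: 60.5
```

Run:
```python
import h
from h import *
st();p,im=snap("w6");h.BZ=30
for j in jars(p):print(*j)
cv2.imwrite("pics/w6c.png",cv2.resize(cv2.imread("pics/w6.png")[120:360,80:500],(800,457),interpolation=cv2.INTER_CUBIC))
np.save("p6.npy",p,allow_pickle=True)
```

```text
18.25 [ 424.1 -226.1  337.3] [[-1.0, -0.001, -0.001], [-0.002, 1.0, 0.001], [0.001, 0.001, -1.0]] [ 0.2  0.6 -0.4] 0.446 60.5
0.82 [ 489.9 -154.1] [343. 250. 382. 294.] [-6.  -6.   5.9  6.8]
0.78 [ 492.3 -225.4] [239. 222. 329. 334.] [ 21.4  25.1 -21.4 -28.2]
0.65 [485.7 -87.2] [404. 240. 453. 290.] [-1.2 -2.2  1.4  2.4]
```

View pics/w6c.png

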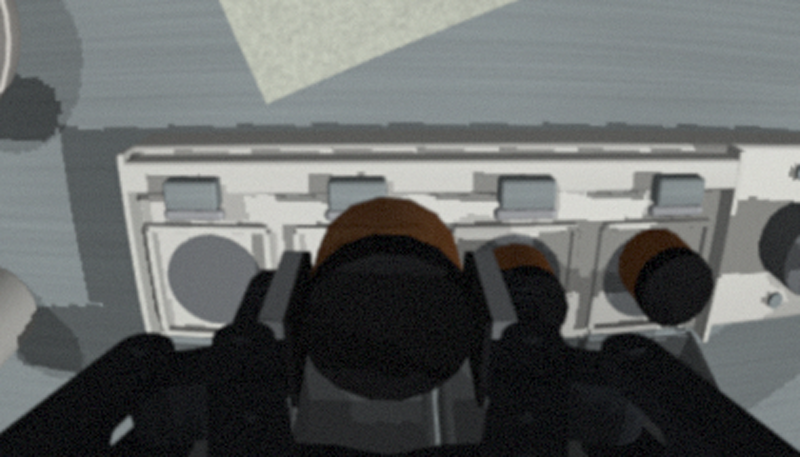

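Run:
```python
import h
from h import *
p=np.load("p6.npy",allow_pickle=True).item()
f=lambda u,v,z:at("wrist",p,80+u/1.905,120+v/1.905,z).round(1)
print("jar3 base front",f(652,230,30),"jar2",f(522,244,30),"mat0",f(213,279,30),"curb0 top front outer",f(205,226,35))
print("caps",f(673,286,68),"cap r",f(673,248,68),f(673,325,68),f(633,286,68),f(713,286,68))
im=cv2.imread("pics/w6.png");cv2.imwrite("pics/w6d.png",cv2.resize(im[205:310,330:470],(800,600),interpolation=cv2.INTER_CUBIC))
```

```text
jar3 base front [468.4 -88. ] jar2 [ 474.4 -158.4] mat0 [ 494.8 -315.8] curb0 top front outer [ 462.9 -315.1]
caps [481.4 -90.4] cap r [461.3 -94.4] [503.5 -85.6] [ 480.1 -111.9] [483.  -67.3]
```

View pics/w6d.png

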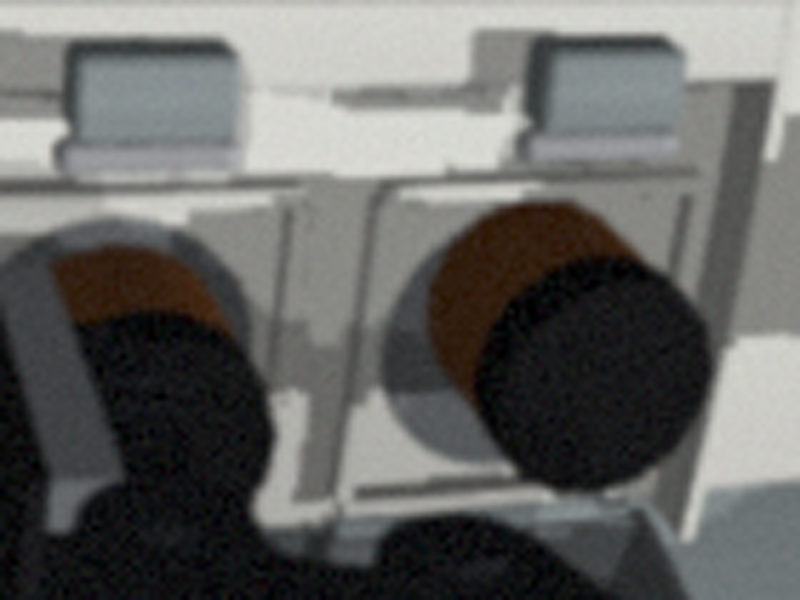

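Run:
```python
import h
from h import *
from scipy.optimize import least_squares
p=np.load("p6.npy",allow_pickle=True).item()
def lim(xy,z):q=ring(p,xy,z,20,72);return np.r_[q.min(0),q.max(0)]
cap=np.array([413.6,250.1,454.6,290.8])
r=least_squares(lambda a:lim(a[:2],a[2])-cap,[487,-88,68]);print("cap free z",r.x,r.fun)
r=least_squares(lambda a:lim(a,68)-cap,[487,-88]);print("cap z68",r.x,r.fun)
r=least_squares(lambda a:lim(a,30)[:2]-[405.3,240],[487,-88]);print("base",r.x,r.fun)
```

```text
cap free z [475.97187769 -95.39103526  79.49621266] [ 0.07012368 -0.07005511 -0.07540009  0.07565208]
cap z68 [482.27749272 -88.94092786] [ 0.96679832  0.81109427 -1.11828875 -0.97910443]
base [487.7925478  -83.51122632] [-5.68434189e-14  0.00000000e+00]
```

Call:
servo_tool([
  {"slide": [-35,-7,0],"twist": [0,0,0]},
  {"slide": [-67,-13,30],"twist": [0,0,0]},
  {"slide": [-67,-13,75],"twist": [0,0,0]},
  {"slide": [-67,-13,105],"twist": [0,0,0]},
  {"slide": [-67,-13,116],"twist": [0,0,0]},
  {"slide": [-67,-13,119],"twist": [0,0,0]},
  {"slide": [-67,-13,119],"twist": [0,0,0]},
])

```text
clock: 19.23
ee_pos: [491.4, -240.3, 219.8]
orientation: [-0.001, 3.139, -0.001]
ft_force: [0.3, 0.0, 0.3]
finger_gap: 0.452
grasp_force: 60.5
```

Lower 4 mm more, release, and go back over the tray.

Call:
servo_tool([
  {"slide": [0,0,2],"twist": [0,0,0]},
  {"slide": [0,0,4],"twist": [0,0,0]},
  {"slide": [0,0,4],"twist": [0,0,0]},
  {"slide": [0,0,4],"twist": [0,0,0]},
])

```text
clock: 19.73
ee_pos: [491.0, -240.4, 215.0]
orientation: [-0.0, 3.141, -0.0]
ft_force: [1.0, 0.4, 1.4]
finger_gap: 0.445
grasp_force: 60.6
```

Call:
servo_tool([
  {"slide": [0,0,0],"twist": [0,0,0]},
  {"slide": [0,0,0],"twist": [0,0,0]},
  {"slide": [0,0,0],"twist": [0,0,0]},
  {"slide": [0,0,-6],"twist": [0,0,0]},
  {"slide": [0,0,-30],"twist": [0,0,0]},
  {"slide": [0,0,-85],"twist": [0,0,0]},
  {"slide": [20,40,-130],"twist": [0,0,0]},
  {"slide": [40,80,-170],"twist": [0,0,0]},
  {"slide": [60,130,-200],"twist": [0,0,0]},
  {"slide": [60,190,-200],"twist": [0,0,0]},
  {"slide": [60,250,-200],"twist": [0,0,0]},
  {"slide": [60,310,-200],"twist": [0,0,0]},
], hand=0.2)

```text
clock: 21.22
ee_pos: [430.2, 70.9, 415.6]
orientation: [0.001, 3.14, 0.003]
ft_force: [-0.1, 0.4, -0.3]
finger_gap: 0.6
grasp_force: 0.0
```

Call:
servo_tool([
  {"slide": [0,40,0],"twist": [0,0,0]},
  {"slide": [-10,95,0],"twist": [0,0,0]},
  {"slide": [-10,140,0],"twist": [0,0,0]},
  {"slide": [-10,140,0],"twist": [0,0,0]},
  {"slide": [-10,140,0],"twist": [0,0,0]},
], hand=0.5)

```text
clock: 21.85
ee_pos: [440.6, 208.9, 414.6]
orientation: [-0.0, -3.141, 0.002]
ft_force: [-0.2, -1.1, -0.9]
finger_gap: 0.749
grasp_force: 0.0
```

Run:
```python
import h
from h import *
st();p,im=snap("w7")
for j in jars(p):print(*j)
st()
```

```text
21.85 [440.6 208.9 414.6] [[-1.0, 0.0, -0.0], [0.0, 1.0, -0.001], [0.0, -0.001, -1.0]] [-0.2 -1.1 -0.9] 0.749 0.0
0.85 [517.6 331.5] [366. 217. 399. 261.] [-3.1  1.5  3.  -1.4]
0.81 [ 505.7 -192.3] [  4. 209.  40. 242.] [ 2.1  0.1 -1.9 -0.2]
0.71 [566.7 485.7] [443. 238. 511. 298.] [ 15.8  10.9 -17.5 -12.4]
0.62 [ 495.7 -112.2] [ 38. 201.  76. 240.] [ 1.7  1.5 -1.4 -1.6]
21.95 [440.8 207.9 414.7] [[-1.0, 0.003, -0.0], [0.003, 1.0, -0.0], [0.0, -0.0, -1.0]] [ 0.  -0.2 -0.7] 0.75 0.0
```

Call:
servo_tool([
  {"slide": [-30,50,0],"twist": [0,0,0]},
  {"slide": [-60,100,0],"twist": [0,0,0]},
  {"slide": [-75,124,35],"twist": [0,0,0]},
  {"slide": [-75,124,90],"twist": [0,0,0]},
  {"slide": [-75,124,145],"twist": [0,0,0]},
  {"slide": [-75,124,195],"twist": [0,0,0]},
  {"slide": [-75,124,220],"twist": [0,0,0]},
  {"slide": [-75,124,226],"twist": [0,0,0]},
  {"slide": [-75,124,226],"twist": [0,0,0]},
  {"slide": [-75,124,226],"twist": [0,0,0]},
])

```text
clock: 23.2
ee_pos: [516.7, 333.9, 190.7]
orientation: [0.001, 3.139, 0.003]
ft_force: [-0.4, -0.4, 0.7]
finger_gap: 0.751
grasp_force: 0.0
```

Call:
servo_tool([
  {"slide": [0,0,0],"twist": [0,0,0]},
  {"slide": [0,0,0],"twist": [0,0,0]},
  {"slide": [0,0,0],"twist": [0,0,0]},
  {"slide": [0,0,0],"twist": [0,0,0]},
  {"slide": [0,0,0],"twist": [0,0,0]},
  {"slide": [0,0,-20],"twist": [0,0,0]},
  {"slide": [0,0,-75],"twist": [0,0,0]},
  {"slide": [0,0,-130],"twist": [0,0,0]},
  {"slide": [0,-30,-170],"twist": [0,0,0]},
  {"slide": [0,-90,-170],"twist": [0,0,0]},
  {"slide": [10,-150,-170],"twist": [0,0,0]},
  {"slide": [20,-205,-170],"twist": [0,0,0]},
], hand=-1)

```text
clock: 24.7
ee_pos: [495.0, 126.0, 359.6]
orientation: [0.002, 3.141, 0.001]
ft_force: [0.7, -0.2, -0.8]
finger_gap: 0.446
grasp_force: 60.3
```

Call:
servo_tool([
  {"slide": [0,-55,0],"twist": [0,0,0]},
  {"slide": [0,-115,0],"twist": [0,0,0]},
  {"slide": [0,-175,0],"twist": [0,0,0]},
  {"slide": [0,-235,0],"twist": [0,0,0]},
  {"slide": [0,-295,0],"twist": [0,0,0]},
  {"slide": [0,-355,0],"twist": [0,0,0]},
  {"slide": [0,-410,0],"twist": [0,0,0]},
  {"slide": [0,-435,0],"twist": [0,0,0]},
  {"slide": [0,-435,0],"twist": [0,0,0]},
  {"slide": [0,-435,0],"twist": [0,0,0]},
])

```text
clock: 25.95
ee_pos: [495.9, -304.9, 358.7]
orientation: [0.002, -3.141, -0.003]
ft_force: [0.2, 0.2, -0.4]
finger_gap: 0.451
grasp_force: 60.4
```

Call:
servo_tool([
  {"slide": [4,-7,30],"twist": [0,0,0]},
  {"slide": [4,-7,80],"twist": [0,0,0]},
  {"slide": [4,-7,120],"twist": [0,0,0]},
  {"slide": [4,-7,135],"twist": [0,0,0]},
  {"slide": [4,-7,139],"twist": [0,0,0]},
  {"slide": [4,-7,141],"twist": [0,0,0]},
  {"slide": [4,-7,141],"twist": [0,0,0]},
  {"slide": [4,-7,141],"twist": [0,0,0]},
])

```text
clock: 26.95
ee_pos: [492.1, -313.7, 218.8]
orientation: [-0.0, 3.14, -0.001]
ft_force: [-1.2, -0.2, -0.2]
finger_gap: 0.445
grasp_force: 60.4
```

Call:
servo_tool([
  {"slide": [0,0,2],"twist": [0,0,0]},
  {"slide": [0,0,2],"twist": [0,0,0]},
  {"slide": [0,0,2],"twist": [0,0,0]},
])

```text
clock: 27.32
ee_pos: [492.1, -313.6, 216.4]
orientation: [-0.0, 3.14, -0.001]
ft_force: [-0.4, 1.3, 5.1]
finger_gap: 0.451
grasp_force: 60.7
```

Call:
servo_tool([
  {"slide": [0,0,0],"twist": [0,0,0]},
  {"slide": [0,0,0],"twist": [0,0,0]},
  {"slide": [0,0,0],"twist": [0,0,0]},
  {"slide": [0,0,-6],"twist": [0,0,0]},
  {"slide": [0,0,-30],"twist": [0,0,0]},
  {"slide": [0,0,-85],"twist": [0,0,0]},
  {"slide": [20,30,-130],"twist": [0,0,0]},
  {"slide": [40,60,-170],"twist": [0,0,0]},
  {"slide": [72,100,-200],"twist": [0,0,0]},
  {"slide": [72,112,-200],"twist": [0,0,0]},
  {"slide": [72,112,-200],"twist": [0,0,0]},
], hand=0.2)

```text
clock: 28.7
ee_pos: [419.4, -200.5, 416.4]
orientation: [-0.004, 3.139, 0.004]
ft_force: [0.1, -0.3, 0.6]
finger_gap: 0.598
grasp_force: 0.0
```

Run:
```python
import h
from h import *
st();p,im=snap("w8");h.BZ=30
for j in jars(p):print(*j)
im=cv2.imread("pics/w8.png");cv2.imwrite("pics/w8c.png",cv2.resize(im[130:350,60:500],(800,400),interpolation=cv2.INTER_CUBIC))
```

```text
28.7 [ 419.4 -200.5  416.4] [[-1.0, -0.003, 0.003], [-0.003, 1.0, 0.002], [-0.003, 0.002, -1.0]] [ 0.1 -0.3  0.6] 0.598 0.0
0.9 [ 493.7 -314.2] [166. 224. 203. 265.] [-2.1 -1.7  2.1  1.8]
0.88 [ 487.6 -240.5] [227. 217. 265. 264.] [ 0.2  0.6 -0.2 -0.6]
0.83 [ 493.4 -160.9] [300. 223. 336. 267.] [-1.1 -1.1  1.   1.2]
0.79 [484.9 -86.8] [361. 217. 401. 258.] [-0.5 -1.2  0.5  1.3]
0.31 [ 505.6 -158.3] [149. 175. 481. 344.] [ 152.    57.2 -143.   -66.6]
0.18 [ 573.  -240.6] [220. 267. 279. 340.] [ 12.2  13.7 -12.8 -15.5]
```

View pics/w8c.png

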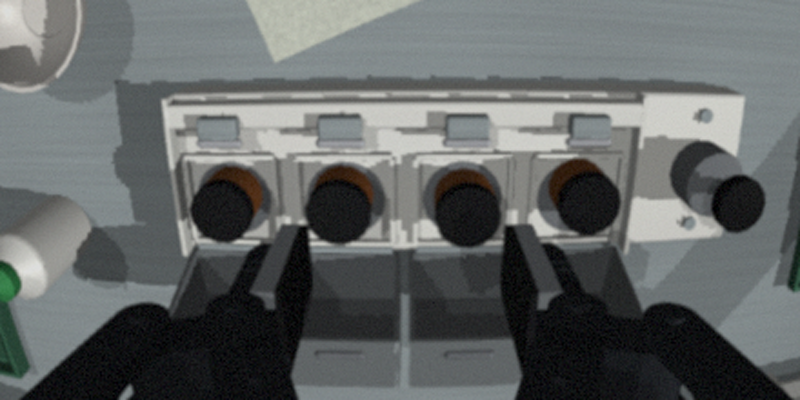

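Call:
servo_tool([
  {"slide": [-50,-28,0],"twist": [0,0,0]},
  {"slide": [-100,-56,0],"twist": [0,0,0]},
  {"slide": [-150,-84,0],"twist": [0,0,0]},
  {"slide": [-200,-110,0],"twist": [0,0,0]},
  {"slide": [-210,-115,20],"twist": [0,0,0]},
  {"slide": [-210,-115,75],"twist": [0,0,0]},
  {"slide": [-210,-115,125],"twist": [0,0,0]},
  {"slide": [-210,-115,151],"twist": [0,0,0]},
  {"slide": [-210,-115,151],"twist": [0,0,0]},
  {"slide": [-210,-115,151],"twist": [0,0,0]},
], hand=-1)

```text
clock: 30.05
ee_pos: [630.0, -317.6, 265.0]
orientation: [0.001, 3.142, -0.003]
ft_force: [-0.7, -0.8, 1.5]
finger_gap: 0.0
grasp_force: 0.0
```

Call:
servo_tool([
  {"slide": [20,2,-2],"twist": [0,0,0]},
  {"slide": [39,2,-4],"twist": [0,0,0]},
  {"slide": [53,2,-12],"twist": [0,0,0]},
  {"slide": [67,2,-19],"twist": [0,0,0]},
  {"slide": [79,2,-21],"twist": [0,0,0]},
  {"slide": [91,2,-21],"twist": [0,0,0]},
  {"slide": [103,2,-19],"twist": [0,0,0]},
  {"slide": [115,2,-15],"twist": [0,0,0]},
  {"slide": [126,2,-9],"twist": [0,0,0]},
  {"slide": [136,2,-3],"twist": [0,0,0]},
  {"slide": [146,2,5],"twist": [0,0,0]},
  {"slide": [154,2,11],"twist": [0,0,0]},
])

```text
clock: 31.55
ee_pos: [477.2, -314.1, 254.2]
orientation: [-0.001, 3.137, -0.001]
ft_force: [3.5, 0.5, 3.8]
finger_gap: 0.0
grasp_force: 1.7
```

Call:
servo_tool([
  {"slide": [0,0,2],"twist": [0,0,0]},
  {"slide": [0,0,4],"twist": [0,0,0]},
  {"slide": [0,0,5],"twist": [0,0,0]},
  {"slide": [0,0,5],"twist": [0,0,0]},
])

```text
clock: 32.05
ee_pos: [475.0, -314.7, 250.2]
orientation: [-0.0, -3.139, -0.005]
ft_force: [-4.7, 3.8, 14.2]
finger_gap: -0.0
grasp_force: 7.6
```

Call:
servo_tool([
  {"slide": [0,0,1],"twist": [0,0,0]},
  {"slide": [0,0,2],"twist": [0,0,0]},
  {"slide": [0,0,2],"twist": [0,0,0]},
])

```text
clock: 32.42
ee_pos: [474.9, -315.2, 249.9]
orientation: [-0.001, -3.14, -0.008]
ft_force: [-8.3, 5.7, 27.1]
finger_gap: 0.005
grasp_force: 13.0
```

Call:
servo_tool([
  {"slide": [0,0,-15],"twist": [0,0,0]},
  {"slide": [0,0,-60],"twist": [0,0,0]},
  {"slide": [-20,5,-95],"twist": [0,0,0]},
  {"slide": [-65,30,-95],"twist": [0,0,0]},
  {"slide": [-115,55,-95],"twist": [0,0,0]},
  {"slide": [-153,76,-95],"twist": [0,0,0]},
  {"slide": [-153,76,-80],"twist": [0,0,0]},
  {"slide": [-153,76,-35],"twist": [0,0,0]},
  {"slide": [-153,76,-18],"twist": [0,0,0]},
  {"slide": [-153,76,-18],"twist": [0,0,0]},
  {"slide": [-153,76,-18],"twist": [0,0,0]},
])

```text
clock: 33.8
ee_pos: [628.9, -239.2, 266.1]
orientation: [0.001, 3.14, -0.002]
ft_force: [-0.2, -0.2, -0.6]
finger_gap: -0.001
grasp_force: 0.0
```

Run:
```python
from h import *
st();im=eyes.read_camera("side");b=cv2.cvtColor(im,cv2.COLOR_RGB2BGR)[130:260,230:360]
cv2.imwrite("pics/s2.png",cv2.resize(b,(600,600),interpolation=cv2.INTER_CUBIC))
```

```text
33.8 [ 628.9 -239.2  266.1] [[-1.0, 0.001, 0.002], [0.001, 1.0, -0.001], [-0.002, -0.001, -1.0]] [-0.2 -0.2 -0.6] -0.001 0.0
```

View pics/s2.png

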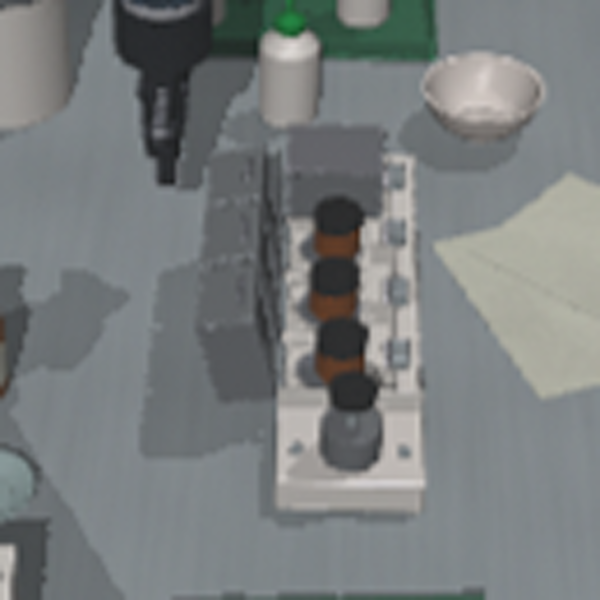

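Cover 0 (335,170) is shut and the jars stand upright. I'll close cover 1 the same way.

Call:
servo_tool([
  {"slide": [20,0,-2],"twist": [0,0,0]},
  {"slide": [39,0,-4],"twist": [0,0,0]},
  {"slide": [53,0,-12],"twist": [0,0,0]},
  {"slide": [67,0,-19],"twist": [0,0,0]},
  {"slide": [79,0,-21],"twist": [0,0,0]},
  {"slide": [91,0,-21],"twist": [0,0,0]},
  {"slide": [103,0,-19],"twist": [0,0,0]},
  {"slide": [115,0,-15],"twist": [0,0,0]},
  {"slide": [126,0,-9],"twist": [0,0,0]},
  {"slide": [136,0,-3],"twist": [0,0,0]},
  {"slide": [146,0,5],"twist": [0,0,0]},
  {"slide": [154,0,11],"twist": [0,0,0]},
])

```text
clock: 35.35
ee_pos: [476.2, -238.1, 254.4]
orientation: [-0.001, 3.136, -0.001]
ft_force: [3.4, 1.1, 4.0]
finger_gap: -0.001
grasp_force: 1.8
```

Call:
servo_tool([
  {"slide": [0,0,2],"twist": [0,0,0]},
  {"slide": [0,0,4],"twist": [0,0,0]},
  {"slide": [0,0,6],"twist": [0,0,0]},
  {"slide": [0,0,7],"twist": [0,0,0]},
  {"slide": [0,0,7],"twist": [0,0,0]},
])

```text
clock: 35.98
ee_pos: [474.1, -239.3, 249.8]
orientation: [-0.001, -3.139, -0.008]
ft_force: [-9.3, 5.2, 30.7]
finger_gap: 0.001
grasp_force: 15.0
```

Call:
servo_tool([
  {"slide": [0,0,-15],"twist": [0,0,0]},
  {"slide": [0,0,-60],"twist": [0,0,0]},
  {"slide": [-20,5,-95],"twist": [0,0,0]},
  {"slide": [-65,30,-95],"twist": [0,0,0]},
  {"slide": [-115,55,-95],"twist": [0,0,0]},
  {"slide": [-153,77,-95],"twist": [0,0,0]},
  {"slide": [-153,77,-80],"twist": [0,0,0]},
  {"slide": [-153,77,-35],"twist": [0,0,0]},
  {"slide": [-153,77,-18],"twist": [0,0,0]},
  {"slide": [-153,77,-18],"twist": [0,0,0]},
  {"slide": [-153,77,-18],"twist": [0,0,0]},
])

```text
clock: 37.35
ee_pos: [627.9, -162.1, 266.1]
orientation: [0.001, 3.14, -0.001]
ft_force: [0.2, -0.4, 1.0]
finger_gap: -0.002
grasp_force: 0.0
```

Call:
servo_tool([
  {"slide": [20,0,-2],"twist": [0,0,0]},
  {"slide": [39,0,-4],"twist": [0,0,0]},
  {"slide": [53,0,-12],"twist": [0,0,0]},
  {"slide": [67,0,-19],"twist": [0,0,0]},
  {"slide": [79,0,-21],"twist": [0,0,0]},
  {"slide": [91,0,-21],"twist": [0,0,0]},
  {"slide": [103,0,-19],"twist": [0,0,0]},
  {"slide": [115,0,-15],"twist": [0,0,0]},
  {"slide": [126,0,-9],"twist": [0,0,0]},
  {"slide": [136,0,-3],"twist": [0,0,0]},
  {"slide": [146,0,5],"twist": [0,0,0]},
  {"slide": [154,0,11],"twist": [0,0,0]},
])

```text
clock: 38.85
ee_pos: [475.2, -161.1, 254.4]
orientation: [-0.001, 3.136, -0.001]
ft_force: [3.9, 0.7, 4.6]
finger_gap: 0.001
grasp_force: 1.8
```

Call:
servo_tool([
  {"slide": [0,0,2],"twist": [0,0,0]},
  {"slide": [0,0,4],"twist": [0,0,0]},
  {"slide": [0,0,6],"twist": [0,0,0]},
  {"slide": [0,0,7],"twist": [0,0,0]},
  {"slide": [0,0,7],"twist": [0,0,0]},
])

```text
clock: 39.48
ee_pos: [473.3, -162.3, 249.7]
orientation: [-0.001, -3.137, -0.009]
ft_force: [-12.2, 4.0, 33.3]
finger_gap: 0.001
grasp_force: 16.9
```

Call:
servo_tool([
  {"slide": [0,0,-15],"twist": [0,0,0]},
  {"slide": [0,0,-60],"twist": [0,0,0]},
  {"slide": [-20,5,-95],"twist": [0,0,0]},
  {"slide": [-65,30,-95],"twist": [0,0,0]},
  {"slide": [-115,55,-95],"twist": [0,0,0]},
  {"slide": [-153,77,-95],"twist": [0,0,0]},
  {"slide": [-153,77,-80],"twist": [0,0,0]},
  {"slide": [-153,77,-35],"twist": [0,0,0]},
  {"slide": [-153,77,-18],"twist": [0,0,0]},
  {"slide": [-153,77,-18],"twist": [0,0,0]},
  {"slide": [-153,77,-18],"twist": [0,0,0]},
])

```text
clock: 40.85
ee_pos: [627.0, -85.0, 266.0]
orientation: [0.001, 3.14, -0.001]
ft_force: [0.0, -0.7, 0.6]
finger_gap: -0.003
grasp_force: 0.0
```

Call:
servo_tool([
  {"slide": [20,0,-2],"twist": [0,0,0]},
  {"slide": [39,0,-4],"twist": [0,0,0]},
  {"slide": [53,0,-12],"twist": [0,0,0]},
  {"slide": [67,0,-19],"twist": [0,0,0]},
  {"slide": [79,0,-21],"twist": [0,0,0]},
  {"slide": [91,0,-21],"twist": [0,0,0]},
  {"slide": [103,0,-19],"twist": [0,0,0]},
  {"slide": [115,0,-15],"twist": [0,0,0]},
  {"slide": [126,0,-9],"twist": [0,0,0]},
  {"slide": [136,0,-3],"twist": [0,0,0]},
  {"slide": [146,0,5],"twist": [0,0,0]},
  {"slide": [154,0,11],"twist": [0,0,0]},
])

```text
clock: 42.35
ee_pos: [474.2, -84.2, 254.4]
orientation: [-0.0, 3.136, -0.001]
ft_force: [3.4, -0.4, 3.4]
finger_gap: -0.003
grasp_force: 1.8
```

Call:
servo_tool([
  {"slide": [0,0,2],"twist": [0,0,0]},
  {"slide": [0,0,4],"twist": [0,0,0]},
  {"slide": [0,0,6],"twist": [0,0,0]},
  {"slide": [0,0,7],"twist": [0,0,0]},
  {"slide": [0,0,7],"twist": [0,0,0]},
])

```text
clock: 42.98
ee_pos: [472.5, -85.2, 249.6]
orientation: [-0.001, -3.136, -0.009]
ft_force: [-12.4, 2.7, 36.5]
finger_gap: -0.001
grasp_force: 18.3
```

Call:
servo_tool([
  {"slide": [0,0,-15],"twist": [0,0,0]},
  {"slide": [0,0,-60],"twist": [0,0,0]},
  {"slide": [0,15,-80],"twist": [0,0,0]},
  {"slide": [0,55,-80],"twist": [0,0,0]},
  {"slide": [0,87,-80],"twist": [0,0,0]},
  {"slide": [0,87,-80],"twist": [0,0,0]},
  {"slide": [0,87,-80],"twist": [0,0,0]},
])

```text
clock: 43.85
ee_pos: [472.3, 2.2, 326.3]
orientation: [0.0, -3.141, 0.002]
ft_force: [0.4, -0.2, -0.1]
finger_gap: -0.0
grasp_force: 0.0
```

Run:
```python
from h import *
st();im=eyes.read_camera("side");b=cv2.cvtColor(im,cv2.COLOR_RGB2BGR)[130:260,230:360]
cv2.imwrite("pics/s3.png",cv2.resize(b,(600,600),interpolation=cv2.INTER_CUBIC))
p,im=snap("w9")
# expected outline of the plunger head in the wrist picture, for two guesses
for xy in((474,2),(472,0)):print(xy,ring(p,xy,96,18,4).round(0).tolist(),proj("wrist",p,np.array([*xy,96.])).round(1))
w=cv2.imread("pics/w9.png");a=cv2.resize(w[150:400,160:440],(672,600),interpolation=cv2.INTER_CUBIC)
cv2.imwrite("pics/w9c.png",np.hstack([cv2.resize(b,(400,400)),cv2.resize(a,(400,400))]))
```

```text
43.85 [472.3   2.2 326.3] [[-1.0, -0.0, -0.001], [-0.0, 1.0, -0.001], [0.001, -0.001, -1.0]] [ 0.4 -0.2 -0.1] -0.0 0.0
(474, 2) [[284.0, 255.0], [311.0, 230.0], [284.0, 204.0], [257.0, 230.0]] [284.3 230.2]
(472, 0) [[281.0, 252.0], [308.0, 227.0], [281.0, 201.0], [254.0, 227.0]] [281.2 227.4]
```

View pics/w9c.png

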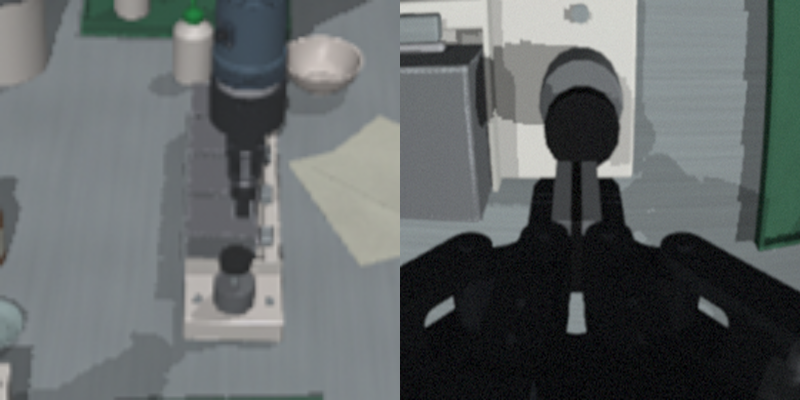

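Call:
servo_tool([
  {"slide": [-2,2,25],"twist": [0,0,0]},
  {"slide": [-2,2,48],"twist": [0,0,0]},
  {"slide": [-2,2,56],"twist": [0,0,0]},
  {"slide": [-2,2,62],"twist": [0,0,0]},
  {"slide": [-2,2,68],"twist": [0,0,0]},
  {"slide": [-2,2,74],"twist": [0,0,0]},
  {"slide": [-2,2,77],"twist": [0,0,0]},
  {"slide": [-2,2,79],"twist": [0,0,0]},
  {"slide": [-2,2,79],"twist": [0,0,0]},
  {"slide": [-2,2,79],"twist": [0,0,0]},
  {"slide": [-2,2,79],"twist": [0,0,0]},
])

```text
clock: 45.32
ee_pos: [475.2, 3.0, 251.2]
orientation: [-0.002, -3.138, -0.006]
ft_force: [-12.7, -2.0, 33.4]
finger_gap: -0.002
grasp_force: 16.9
```

Call:
servo_tool([
  {"slide": [0,0,0],"twist": [0,0,0]},
  {"slide": [0,0,0],"twist": [0,0,0]},
  {"slide": [0,0,0],"twist": [0,0,0]},
  {"slide": [0,0,0],"twist": [0,0,0]},
  {"slide": [0,0,-8],"twist": [0,0,0]},
  {"slide": [0,0,-18],"twist": [0,0,0]},
  {"slide": [0,0,-35],"twist": [0,0,0]},
  {"slide": [0,0,-35],"twist": [0,0,0]},
  {"slide": [0,0,-35],"twist": [0,0,0]},
  {"slide": [0,0,-35],"twist": [0,0,0]},
  {"slide": [0,0,-35],"twist": [0,0,0]},
])

```text
clock: 46.7
ee_pos: [474.4, 4.8, 282.2]
orientation: [0.001, -3.141, 0.001]
ft_force: [0.5, 0.7, -0.7]
finger_gap: -0.002
grasp_force: 0.0
```

Call:
servo_tool([
  {"slide": [0,0,8],"twist": [0,0,0]},
  {"slide": [0,0,16],"twist": [0,0,0]},
  {"slide": [0,0,22],"twist": [0,0,0]},
  {"slide": [0,0,28],"twist": [0,0,0]},
  {"slide": [0,0,33],"twist": [0,0,0]},
  {"slide": [0,0,35],"twist": [0,0,0]},
  {"slide": [0,0,35],"twist": [0,0,0]},
  {"slide": [0,0,35],"twist": [0,0,0]},
  {"slide": [0,0,35],"twist": [0,0,0]},
  {"slide": [0,0,35],"twist": [0,0,0]},
  {"slide": [0,0,35],"twist": [0,0,0]},
  {"slide": [0,0,35],"twist": [0,0,0]},
])

```text
clock: 48.2
ee_pos: [475.6, 3.9, 251.1]
orientation: [-0.001, -3.138, -0.008]
ft_force: [-11.9, 1.0, 38.7]
finger_gap: -0.0
grasp_force: 19.3
```

Call:
servo_tool([
  {"slide": [0,0,-8],"twist": [0,0,0]},
  {"slide": [0,0,-18],"twist": [0,0,0]},
  {"slide": [0,0,-40],"twist": [0,0,0]},
  {"slide": [0,0,-90],"twist": [0,0,0]},
  {"slide": [20,20,-140],"twist": [0,0,0]},
  {"slide": [50,60,-170],"twist": [0,0,0]},
  {"slide": [50,100,-170],"twist": [0,0,0]},
  {"slide": [50,100,-170],"twist": [0,0,0]},
  {"slide": [50,100,-170],"twist": [0,0,0]},
])

```text
clock: 49.32
ee_pos: [424.4, 104.3, 416.9]
orientation: [0.0, -3.14, 0.003]
ft_force: [-0.3, 0.5, -0.5]
finger_gap: -0.001
grasp_force: 0.0
```

Run:
```python
from h import *
st();im=eyes.read_camera("side");b=cv2.cvtColor(im,cv2.COLOR_RGB2BGR)[130:340,220:380]
p,im=snap("w10");w=cv2.imread("pics/w10.png")
cv2.imwrite("pics/fin.png",np.hstack([cv2.resize(b,(381,500),interpolation=cv2.INTER_CUBIC),cv2.resize(w[140:330,0:300],(410,500))]))
```

```text
49.33 [424.4 104.3 416.9] [[-1.0, -0.0, -0.001], [-0.0, 1.0, -0.002], [0.001, -0.002, -1.0]] [-0.3  0.5 -0.5] -0.001 0.0
```

View pics/fin.png

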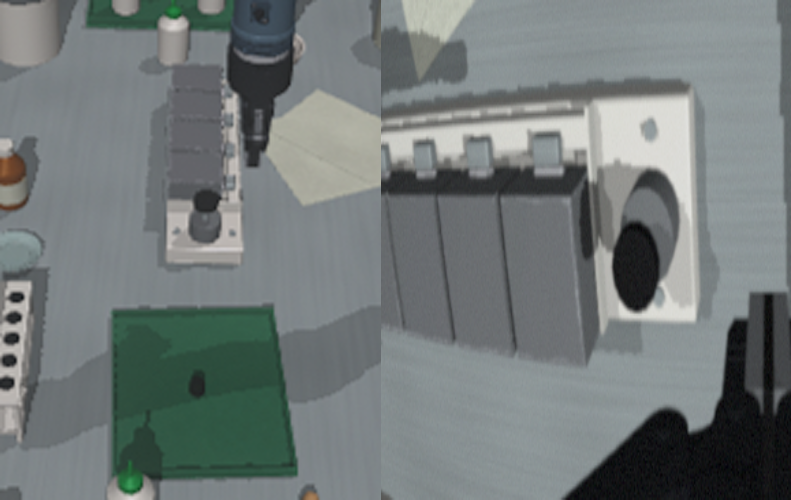

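All four covers are shut and level, the plunger is up, and the tray holds only the stopper at (197,383), so I'm handing in.

```bash
python3 -c "
from workcell import ctrl
print(ctrl.close_job())"
```

```text
the job is handed in; nothing more can be done
None
```

I put all four jars in the bays and pressed all four covers shut, then gave the plunger two full strokes with a hold on each; I handed the job in at about 49 s, and no verdict came back.

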